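# Trade instrument baskets at the ultrasonic cleaner and hold the next one over the tank

## Task

The basket in the ultrasonic cleaner is finished and has to trade places with the loaded basket that stands on the steel drain tray: stand the finished basket flat on the drain tray and let go of it (the empty rubber pad is there for setting the loaded one aside meanwhile), then carry the loaded basket to the cleaner and finish while still holding it there by its handle, level and still, hovering about 2 cm above the tank's mouth, centred over it and square with it so that it could be lowered straight in. The loaded basket must never touch the cleaner or be tipped over, and the other things on the counter stay where they are.

Things in the scene. Friction and masses are not known exactly. Their poses are not given: they have to be found in the camera images.
- finished_basket: Open slotted sheet-steel basket, walls 3 mm thick, 80 (x) by 110 (y) mm, 55 mm high, with a stiff fixed handle arching over it (8 mm wide uprights at y = +-55 mm, level bar along y above its centre). Origin: centre of the underside, z up; a half turn makes no difference. Holds three slim instruments lying on its floor; about 250 g. Starts inside the cleaner's tank, standing on the tank floor.
- finished_grip (a point): Centre of the black rubber sleeve on the finished basket's handle bar, 135 mm above the basket's underside. The sleeve runs along the basket's y: 80 mm long, 12 mm thick (x), 16 mm tall; grip it across x. Axes as the basket's.
- loaded_basket: Open slotted sheet-steel basket, walls 3 mm thick, 80 (x) by 110 (y) mm, 55 mm high, with a stiff fixed handle arching over it (8 mm wide uprights at y = +-55 mm, level bar along y above its centre). Origin: centre of the underside, z up; a half turn makes no difference. Holds a bundle of slim instruments leaning up to 25 mm above its walls (fixed in it); about 350 g. Starts standing on the drain tray.
- loaded_grip (a point): Centre of the black rubber sleeve on the loaded basket's handle bar, 135 mm above the basket's underside. The sleeve runs along the basket's y: 80 mm long, 12 mm thick (x), 16 mm tall; grip it across x. Axes as the basket's.
- cleaner: White ultrasonic cleaner, fixed, 170 (x) by 210 (y) by 140 mm tall, with an empty steel tank in its top: 104 (x) by 134 (y) mm, upright walls, tank floor 50 mm and rim 140 mm above the counter. Panel on the -x side. Origin: centre of the underside, z up. The handle of a basket standing in it rises above the rim (sleeve centre 45 mm above).
- tank_mouth (a point): Centre of the tank's mouth at rim height (140 mm above the counter); axes as the cleaner's: x across the tank's short side, y along its long side.
- tray: Shallow steel drain tray, fixed, 150 (x) by 190 (y) mm outside, walls 4 mm thick and 16 mm high, floor 4 mm above the counter (origin: centre of the underside).
- pad: Flat rubber pad, fixed, 140 (x) by 170 (y) mm, 4 mm thick, empty at the start. Origin: centre of the underside.
- bottle: Bystander: white plastic bottle with a cap, 56 mm across, 150 mm tall. Origin: centre of the underside.
- cup: Bystander: slim open steel cup, 40 mm across, 110 mm tall, near one side of the pad. Origin: centre of the underside.
- slim_bottle: Bystander: slim amber bottle, 40 mm across, 125 mm tall, near the other side of the pad. Origin: centre of the underside.
- jar: Bystander: clear glass jar with a steel lid, 60 mm across, 95 mm tall. Origin: centre of the underside.
- pouch_box: Bystander: cardboard box of pouches, 90 (x) by 150 (y) by 80 mm tall. Origin: centre of the underside.
- brush: Bystander: small cleaning brush lying flat, 170 mm long. Origin: middle of its length, underside.
- bowl: Bystander: small white bowl, 100 mm across, 40 mm tall. Origin: centre of the underside.

How it is judged (in metres and radians):
On the way:
1. the finished basket stands flat on the drain tray, let go of (horizontal distance between finished_basket and tray below 0.055 m and z of finished_basket in the frame of tray between 0 and 0.008 m and angle between finished_basket's own z axis and vertical below 0.08 rad and linear speed of finished_basket below 0.02 m/s and contact force between finished_basket and the fingers below 0.1 N), for 0.2 s.
At the end, for the whole second after the job is handed in: Finished basket flat on the tray floor, still, released (5.5 cm, 0.08 rad). Loaded basket gripped, still, clear of the cleaner: underside 8 to 35 mm above the rim, centre within 12 mm of the mouth's, long sides within 0.12 rad, tilt below 0.1 rad (all of step 1 and horizontal distance between loaded_basket and tank_mouth below 0.012 m and angle between the y axis of loaded_basket and the y axis of tank_mouth, either way round below 0.12 rad and z of loaded_basket in the frame of tank_mouth between 0.008 and 0.035 m and angle between loaded_basket's own z axis and vertical below 0.1 rad and linear speed of loaded_basket below 0.02 m/s and contact force between loaded_basket and cleaner below 0.05 N and contact force between loaded_basket and the fingers above 1 N); the arm keeps its last pose, push and grip.
It fails at once if the loaded basket touches the cleaner (contact force between loaded_basket and cleaner above 0.5 N).
It fails at once if the loaded basket is tipped by more than 0.5 rad (angle between loaded_basket's own z axis and vertical above 0.5 rad).
It fails at once if another thing on the counter is moved by more than 3 cm or tipped (distance of any of bottle, cup, slim_bottle, jar, pouch_box, brush, bowl from where it was at the start of the episode above 0.03 m or angle between any of bottle, cup, slim_bottle, jar, pouch_box, bowl's own z axis and vertical above 0.5 rad).
It also fails if it takes over 72 s, if anything falls off the work surface, if the arm or the gripper's body presses on something with over 40 N, if the wrist force passes 120 N, or if a joint passes its speed limit or range.

## Robot

A 6-joint arm with a two-finger parallel gripper is mounted at the origin on the work surface. World frame = base frame: x ahead of the robot, y to its left, z up, the work surface at z = 0. Lengths are in mm, angles in rad, forces in N, time in s.
With the tool pointing down it reaches from about 275 to 1000 mm from the base axis. Payload 8.4 kg.
Tool frame: the origin (TCP) lies at the very end of the fingers, on their centre line; the grasp point (between the pads) lies 19 mm behind it; z points along the fingers, y is the direction in which the jaws open and shut (so a half turn about z gives the same grasp; the last joint's range is limited). The gripper opens to 85 mm and grips with 20 to 120 N. Pads are 22 mm wide; open, the fingers measure 114 mm over their backs; the gripper's body (76 mm by 85 mm) begins 54 mm behind the grasp point. The pads swing forward as they close: fully open they stand 13 mm farther back than shut.
Start: joints at [1.221, 0.353, 1.633, -0, 1.155, -0.002], TCP at [213.018, 587.581, 231.281] pointing down, gripper open.
Joint ranges: [-2.63, 2.63], [-0.92, 2.1], [0.06, 2.66], [-1.3, 4.44], [0, 2.69], [-3.02, 3.02]. Speed limits (rad/s): [2.22, 2.22, 2.79, 3.14, 3.14, 3.14].

## Interface

Orientations are given as [roll, pitch, yaw] about the fixed x, y, z axes, in that order (R = Rz(yaw) Ry(pitch) Rx(roll)).
In Python, from rig import sense, grab_frame, get_calibration, sign_off, boxes_of, trace gives the robot as it stands.
- The arm moves only by the tool servo_tool, never from a script. Its argument "rows" is a list of rows, each a list of 3 entries, a list of its own where there are three numbers: the finger opening in mm, from 0 to 85.4, then the shift along the tool's x, y, z in mm, then the turn, a rotation vector about the tool's x, y, z in degrees. A call has 1 to 8 rows; each row shifts and turns the commanded pose from where the row before left it, along the tool's axes as they then stand; what a row does not reach is not made up. A row lasts 1/8 s, in which the tool goes at most 62.5 mm and 10.7 degrees, less where a joint would pass 70% of its speed; a pose out of reach is approached as far as the arm can. A call is refused whole if a number of a shift passes 62.5 or a number of a turn 10.7, either way. A call with a gripper value outside its range is refused whole. The fingers move at their own pace and stop on an object; "force" is the grip in N (left out, the last holds). Time passes only in rows, so rows that do not move let the fingers close. It gives the time, the measured TCP pose, the force and the opening at its end, in the units of the state.
- sense(): the state, without advancing time (a new reading comes with each control period).
- grab_frame(name): name is "side" or "top" or "wrist"; returns the picture (384x512x3 uint8, blue, green, red); there is no depth.
- get_calibration(name): a dict with "intrinsics" (3x3 intrinsics, pixels), "world_to_cam" (4x4, takes a point from world to camera coordinates). Camera axes: x right, y down, z forward; pixel columns grow to the right and rows downward; lengths in mm; the calibration is good to about 2 mm. The wrist camera is an equidistant fisheye: a pixel r from the principal point sees the ray r / f radians off the axis. A picture is of the moment at which its call begins: read the wrist's pose just before it. get_calibration takes no time and is no camera call; for the wrist camera it gives the pose at the moment of the call.
- sign_off(): hands the job in, once; it reports no verdict.
Trained networks look in the newest picture that a camera, given by its name, has taken for a name from the list of things; names that differ only in an ending like _2 or _b are one class to them, and where a whole thing is asked for, a point or a joint stands for the part that bears it (a point fixed in the world has none). Each returns a list of dicts, best first, with "conf" (0 to 1); they miss things now and then, are a little off and sometimes report something else, mostly with a low value. They report only what shows in the picture. A call takes as long as a camera call.
- boxes_of(camera, thing): "centre" ([x, y, z] in mm, in the coordinates of the camera as it stood for that picture, good to about 4 mm: the middle of the surface that is visible of it).
- trace(camera, thing): "mask" (384x512 bool, what is visible of it).
The state is a dict: "clock": time; "qpos": joint angles; "qvel": joint speeds; "joint_efforts": joint torques, N m; "eef_pos": TCP position; "tcp_rot": TCP orientation; "contact_force": force on the tool from outside, world axes, zero at the start; "wrist_torque": the same for the moment, N m; "opening": opening from 0.0 (shut) to 1.0 (fully open).
Only numpy, scipy, OpenCV 4.12 (cv2) and the standard library are available. Lean on these libraries where they do the work, as an engineer would, in place of code of your own. Each camera call takes 0.05 s, during which the arm holds its last target. There are 200 camera calls.

## Working session

There is one attempt and no reset: what is moved stays moved. The work goes in short steps, Python scripts to look and compute and a tool call to move; the robot and the scene stay as the last step left them, time stands still between calls to the robot, and variables do not carry over. Pictures are saved under pics/ and viewed, about 8 in all and at most 12, crops included, and the job is handed in when it is done.

Besides the shell and the picture viewer there is one more tool, called as a command line: name --argument value ..., lists and objects as JSON in quotes. servo_tool: Moves the arm, as the interface text tells. Its arguments: {"type":"object","properties":{"rows":{"type":"array","items":{"type":"array"}},"force":{"type":"number"}},"required":["rows"]}

```bash
mkdir -p pics; cat > h.py <<'E'
import numpy as np, cv2
from rig import *
def toworld(cam,p,cal=None):
    T=np.array((cal or get_calibration(cam))["world_to_cam"]); return (np.linalg.inv(T)@np.append(p,1))[:3]
E
python3 - <<'E'
from h import *
s=sense(); print({k:np.round(v,3) for k,v in s.items()})
for c in ["side","top"]:
    im=grab_frame(c); cv2.imwrite(f"pics/{c}0.png",im)
    cal=get_calibration(c); print(c,np.round(cal["intrinsics"],1).tolist(),np.round(np.array(cal["world_to_cam"]),3).tolist())
    for t in ["finished_basket","loaded_basket","finished_grip","loaded_grip","cleaner","tray","pad","bottle","cup","slim_bottle","jar","pouch_box","brush","bowl"]:
        r=boxes_of(c,t); print(t,[(round(x["conf"],2),np.round(toworld(c,x["centre"],cal)).tolist()) for x in r[:2]])
E
python3 -c "
import cv2,numpy as np
a=cv2.imread('pics/top0.png');cv2.imwrite('pics/top0b.png',cv2.resize(a,(800,600)))"
```

```text
{'clock': np.float64(0.0), 'qpos': array([ 1.221,  0.354,  1.634,  0.   ,  1.155, -0.002]), 'qvel': array([-0.001, -0.001,  0.001, -0.   ,  0.001, -0.   ]), 'joint_efforts': array([-1.0000e-03, -6.0527e+01, -3.4206e+01,  0.0000e+00,  9.0000e-03,
        0.0000e+00]), 'eef_pos': array([212.842, 587.136, 230.544]), 'tcp_rot': array([-3.14 , -0.   ,  2.794]), 'contact_force': array([ 0.281,  0.237, -0.049]), 'wrist_torque': array([ 0.055,  0.018, -0.012]), 'opening': np.float64(1.0)}
side [[380.4, 0.0, 255.7], [0.0, 380.4, 194.0], [0.0, 0.0, 1.0]] [[0.952, -0.306, 0.007, -530.953], [-0.187, -0.6, -0.777, 208.21], [0.242, 0.739, -0.629, 850.71], [0.0, 0.0, 0.0, 1.0]]
finished_basket [(0.61, [324.0, -147.0, 22.0])]
loaded_basket [(0.61, [544.0, 268.0, 111.0]), (0.6, [505.0, -335.0, 43.0])]
finished_grip [(0.6, [560.0, 408.0, 105.0])]
loaded_grip [(0.9, [506.0, -330.0, 47.0])]
cleaner [(0.86, [547.0, 264.0, 109.0])]
tray [(0.96, [528.0, -342.0, 4.0]), (0.48, [595.0, 33.0, 68.0])]
pad [(0.55, [420.0, -16.0, 5.0]), (0.4, [545.0, 267.0, 111.0])]
bottle [(0.59, [630.0, -76.0, 84.0])]
cup [(0.7
[... 440 characters left out ...]
77.0, 74.0])]
loaded_basket [(0.84, [507.0, -319.0, 45.0])]
finished_grip [(0.7, [745.0, -4.0, 84.0]), (0.59, [564.0, 378.0, 74.0])]
loaded_grip [(0.61, [509.0, -318.0, 47.0]), (0.5, [347.0, 151.0, 20.0])]
cleaner [(0.57, [551.0, 339.0, 141.0])]
tray [(0.92, [511.0, -309.0, 2.0]), (0.41, [563.0, 374.0, 73.0])]
pad [(0.61, [432.0, -17.0, 4.0]), (0.44, [441.0, -134.0, 70.0])]
bottle [(0.79, [625.0, -58.0, 102.0])]
cup [(0.54, [443.0, -132.0, 69.0])]
slim_bottle [(0.75, [458.0, 124.0, 83.0])]
jar [(0.88, [596.0, 52.0, 96.0])]
pouch_box [(0.8, [745.0, -2.0, 81.0])]
brush [(0.77, [347.0, 153.0, 21.0]), (0.28, [434.0, -16.0, 7.0])]
bowl [(0.95, [325.0, -162.0, 19.0]), (0.44, [346.0, 151.0, 18.0])]
```

View pics/top0b.png

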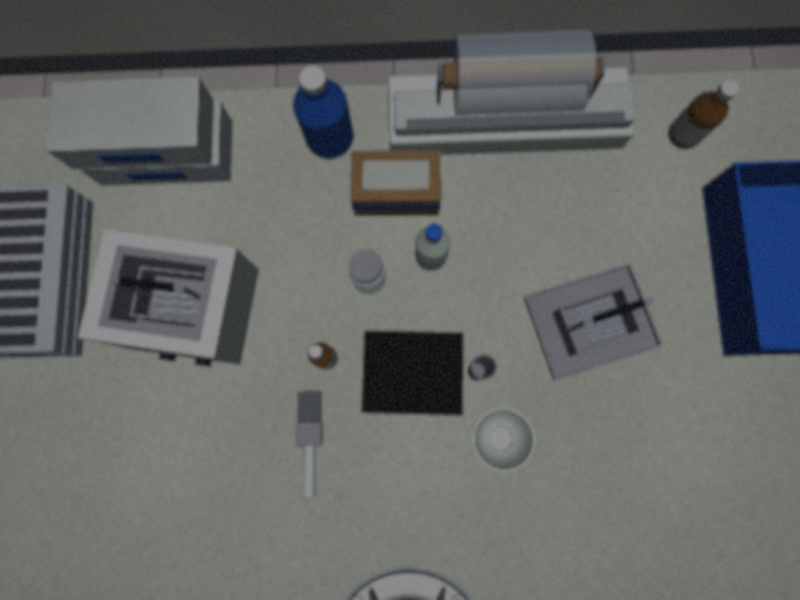

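View pics/side0.png

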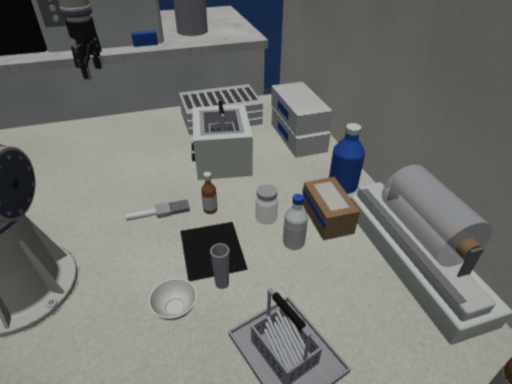

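The top view shows the cleaner at upper left, with the finished basket's sleeve at (118–172, 286). The pad is at (413,372) between the amber bottle (321,354) and the cup (481,367). The tray with the loaded basket is at (592,322), sleeve at (596–645, 310). The side view agrees.

```bash
cat >> h.py <<'E'
def back(cam,uv,z,cal=None):
    cal=cal or get_calibration(cam); T=np.array(cal["world_to_cam"]);K=np.array(cal["intrinsics"])
    R=T[:3,:3]; o=-R.T@T[:3,3]; d=R.T@np.linalg.inv(K)@np.array([uv[0],uv[1],1.]); return (o+d*(z-o[2])/d[2])[:2]
E
python3 - <<'E'
from h import *
im=cv2.imread("pics/top0.png"); vis=im.copy()
grab_frame("top")
for t,z in [("finished_grip",185),("loaded_grip",139),("tray",16),("pad",4),("cleaner",140),("finished_basket",0),("cup",110),("slim_bottle",125)]:
    for r in trace("top",t)[:2]:
        m=r["mask"].astype(np.uint8); c=max(cv2.findContours(m,0,2)[0],key=cv2.contourArea)
        rc=cv2.minAreaRect(c); bx=cv2.boxPoints(rc); cv2.drawContours(vis,[c],-1,(0,255,0) if 'f' not in t else (0,0,255),1)
        w=np.array([back("top",p,z) for p in bx]); e=[w[1]-w[0],w[2]-w[1]]
        print(t,round(r["conf"],2),m.sum(),np.round(rc[0]),"ctr",np.round(w.mean(0)),"edges",np.round(e).tolist(),[round(float(np.degrees(np.arctan2(-x[0],x[1]))),1) for x in e])
cv2.imwrite("pics/v.png",np.vstack([cv2.resize(vis[130:250,40:180],(700,600))[:600]]) )
v=np.hstack([cv2.resize(vis[135:245,45:170],(400,352),interpolation=2),cv2.resize(vis[150:260,315:440],(400,352),interpolation=2)]);cv2.imwrite("pics/v.png",v)
E
```

```text
finished_grip 0.86 1553 [ 99. 188.] ctr [546. 349.] edges [[81.0, -4.0], [-20.0, -137.0]] [-92.5, 171.9]
loaded_grip 0.59 1695 [388. 202.] ctr [ 503. -306.] edges [[44.0, -145.0], [-74.0, -16.0]] [-163.1, 102.3]
loaded_grip 0.17 1289 [322. 281.] ctr [ 330. -144.] edges [[-2.0, -87.0], [-87.0, 6.0]] [178.6, 86.2]
tray 0.65 2696 [379. 205.] ctr [ 516. -323.] edges [[63.0, -193.0], [-152.0, -36.0]] [-162.0, 103.5]
pad 0.77 3471 [264. 237.] ctr [439. -20.] edges [[145.0, -7.0], [-11.0, -173.0]] [-92.9, 176.3]
cleaner 0.71 1622 [387. 203.] ctr [ 502. -304.] edges [[42.0, -140.0], [-73.0, -16.0]] [-163.1, 102.4]
cleaner 0.69 6031 [109. 190.] ctr [553. 346.] edges [[189.0, -24.0], [-60.0, -253.0]] [-97.2, 166.7]
finished_basket 0.64 1548 [ 99. 188.] ctr [586. 430.] edges [[97.0, -6.0], [-26.0, -166.0]] [-93.3, 171.1]
cup 0.56 287 [308. 234.] ctr [ 436. -124.] edges [[-1.0, -45.0], [-40.0, 2.0]] [178.5, 86.8]
slim_bottle 0.73 1646 [387. 203.] ctr [ 503. -310.] edges [[41.0, -142.0], [-76.0, -16.0]] [-163.7, 101.7]
slim_bottle 0.51 253 [206. 227.] ctr [458. 116.] edges [[-1.0, -43.0], [-37.0, 0.0]] [178.5, 89.7]
```

View pics/v.png

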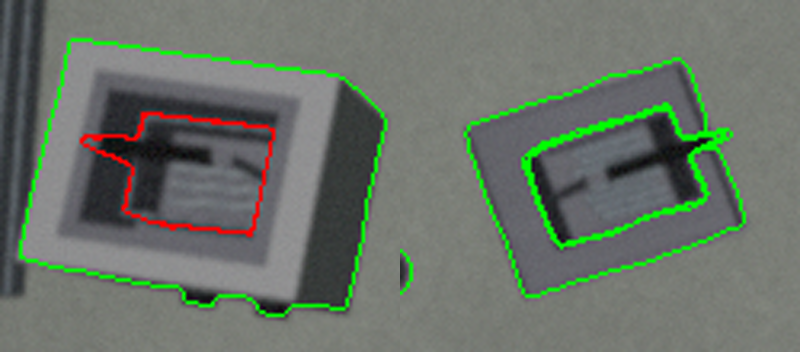

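```bash
python3 - <<'E'
from h import *
L=lambda x,y:(45+x/3.2,135+y/3.2); Rr=lambda x,y:(315+(x-400)/3.2,150+y/3.2)
def quad(n,pts,z):
    w=np.array([back("top",p,z) for p in pts]); 
    yw=np.degrees(np.arctan2(-(w[0]-w[-1] if 0 else w[0]-w[1])[0],(w[0]-w[1])[1])) 
    print(n,np.round(w).tolist(),"c",np.round(w.mean(0)),"yaw(y axis)",round(yw,1))
quad("fsl",[L(105,147),L(215,157)],185)
quad("lsl",[Rr(607,175),Rr(712,138)],139)
quad("outer",[L(72,38),L(338,75),L(297,300),L(20,257)],140)
quad("mouth",[L(98,70),L(302,97),L(268,268),L(57,235)],140)
quad("tray",[Rr(467,127),Rr(682,58),Rr(745,222),Rr(527,297)],16)
im=grab_frame("wrist"); cv2.imwrite("pics/w0.png",im)
c=get_calibration("wrist"); print(np.round(c["intrinsics"],1).tolist(),np.round(np.array(c["world_to_cam"]),3).tolist())
for t in ["finished_grip","cleaner","finished_basket"]:
    print(t,[(round(x["conf"],2),np.round(toworld("wrist",x["centre"],c)).tolist()) for x in boxes_of("wrist",t)[:2]])
E
```

```text
fsl [[564.0, 397.0], [555.0, 319.0]] c [560. 358.] yaw(y axis) -6.9
lsl [[498.0, -287.0], [523.0, -365.0]] c [ 510. -326.] yaw(y axis) 17.8
outer [[660.0, 450.0], [625.0, 247.0], [457.0, 272.0], [494.0, 478.0]] c [559. 362.] yaw(y axis) -9.9
mouth [[634.0, 429.0], [609.0, 273.0], [481.0, 294.0], [510.0, 452.0]] c [558. 362.] yaw(y axis) -9.4
tray [[559.0, -214.0], [612.0, -396.0], [474.0, -434.0], [418.0, -253.0]] c [ 516. -324.] yaw(y axis) 16.3
[[297.3, 0.0, 258.2], [0.0, 297.3, 191.5], [0.0, 0.0, 1.0]] [[0.341, 0.94, 0.002, -625.964], [0.903, -0.328, 0.277, -35.355], [0.261, -0.093, -0.961, 378.045], [0.0, 0.0, 0.0, 1.0]]
finished_grip []
cleaner []
finished_basket []
```

View pics/w0.png

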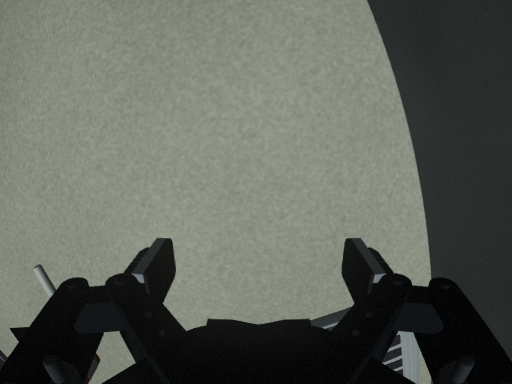

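The wrist view shows only the counter, with the open fingers at the bottom of the frame. The camera sits on the tool's +x side. Next is a small planner that prints rows, then the approach to the loaded basket.

```bash
cat >> h.py <<'E'
import json,math
def plan(tgt,yaw,n,op,start=None,ramp=3):
    """print n rows (tool axes) from the measured pose to tgt (mm), yaw (deg), tool down"""
    s=sense(); p=np.array(start[:3] if start else s["eef_pos"]); y=math.degrees(s["tcp_rot"][2]) if not start else start[3]
    dy=(yaw-y+180)%360-180; d=np.array(tgt)-p
    w=np.minimum(np.minimum(np.arange(1,n+1),np.arange(n,0,-1)),ramp).astype(float); w/=w.sum(); rows=[]
    print("from",np.round(p,1),round(y,1),"d",np.round(d,1),round(dy,1))
    cp=p.copy(); cy=y; f=0
    for k in w:
        f+=k; a=math.radians(cy); r=p+d*f-cp
        sh=np.round([r[0]*math.cos(a)+r[1]*math.sin(a), r[0]*math.sin(a)-r[1]*math.cos(a), -r[2]],1)
        t=round(-(y+dy*f-cy),1)
        cp=cp+[sh[0]*math.cos(a)+sh[1]*math.sin(a), sh[0]*math.sin(a)-sh[1]*math.cos(a), -sh[2]]; cy-=t
        rows.append([op,sh.tolist(),[0,0,t]])
    for i in range(0,n,8): print(json.dumps(rows[i:i+8]))
E
python3 - <<'E'
from h import *
print(sense()["tcp_rot"])
plan([505,-326,265],107,24,85)
E
```

```text
[-3.14154894e+00  1.84306785e-05  2.79376679e+00]
from [213.  587.6 231.3] 160.1 d [ 292.  -913.6   33.7] -53.1
[[85, [-8.9, -11.5, -0.5], [0, 0, 0.8]], [85, [-18.1, -22.8, -1.0], [0, 0, 1.6]], [85, [-28.0, -33.3, -1.6], [0, 0, 2.4]], [85, [-29.4, -32.2, -1.5], [0, 0, 2.4]], [85, [-30.8, -30.9, -1.5], [0, 0, 2.4]], [85, [-32.0, -29.6, -1.6], [0, 0, 2.5]], [85, [-33.3, -28.2, -1.5], [0, 0, 2.4]], [85, [-34.4, -26.7, -1.5], [0, 0, 2.4]]]
[[85, [-35.5, -25.3, -1.6], [0, 0, 2.4]], [85, [-36.5, -23.8, -1.5], [0, 0, 2.4]], [85, [-37.6, -22.2, -1.5], [0, 0, 2.4]], [85, [-38.4, -20.6, -1.6], [0, 0, 2.4]], [85, [-39.2, -19.0, -1.5], [0, 0, 2.4]], [85, [-40.0, -17.4, -1.5], [0, 0, 2.5]], [85, [-40.7, -15.6, -1.6], [0, 0, 2.4]], [85, [-41.3, -13.8, -1.5], [0, 0, 2.4]]]
[[85, [-41.9, -12.2, -1.5], [0, 0, 2.4]], [85, [-42.4, -10.3, -1.6], [0, 0, 2.4]], [85, [-42.7, -8.6, -1.5], [0, 0, 2.4]], [85, [-43.1, -6.8, -1.5], [0, 0, 2.4]], [85, [-43.3, -5.0, -1.6], [0, 0, 2.4]], [85, [-43.4, -3.1, -1.5], [0, 0, 2.5]], [85, [-29.1, -0.8, -1.0], [0, 0, 1.6]], [85, [-14.5, -0.0, -0.5], [0, 0, 0.8]]]
```

servo_tool --rows '[[85, [-9, -11.5, -0.5], [0, 0, 0.8]], [85, [-18, -23, -1], [0, 0, 1.6]], [85, [-28, -33, -1.5], [0, 0, 2.4]], [85, [-29.5, -32, -1.5], [0, 0, 2.4]], [85, [-31, -31, -1.5], [0, 0, 2.4]], [85, [-32, -29.5, -1.5], [0, 0, 2.5]], [85, [-33, -28, -1.5], [0, 0, 2.4]], [85, [-34.5, -27, -1.5], [0, 0, 2.4]]]'

```text
clock: 3.15
eef_pos: [306.1, 294.9, 241.9]
tcp_rot: [3.141, 0.0, 2.497]
contact_force: [0.8, -0.4, 0.9]
opening: 0.999
```

servo_tool --rows '[[85, [-35.5, -25, -1.5], [0, 0, 2.4]], [85, [-36.5, -24, -1.5], [0, 0, 2.4]], [85, [-37.5, -22, -1.5], [0, 0, 2.4]], [85, [-38.5, -20.5, -1.5], [0, 0, 2.4]], [85, [-39, -19, -1.5], [0, 0, 2.4]], [85, [-40, -17.5, -1.5], [0, 0, 2.5]], [85, [-40.5, -15.5, -1.5], [0, 0, 2.4]], [85, [-41.5, -14, -1.5], [0, 0, 2.4]]]'

```text
clock: 4.15
eef_pos: [411.7, -36.6, 253.9]
tcp_rot: [3.141, 0.0, 2.16]
contact_force: [0.9, 0.7, -0.0]
opening: 0.996
```

servo_tool --rows '[[85, [-42, -12, -1.5], [0, 0, 2.4]], [85, [-42.5, -10.5, -1.5], [0, 0, 2.4]], [85, [-42.5, -8.5, -1.5], [0, 0, 2.4]], [85, [-43, -7, -1.5], [0, 0, 2.4]], [85, [-43.5, -5, -1.5], [0, 0, 2.4]], [85, [-43.5, -3, -1.5], [0, 0, 2.5]], [85, [-29, -1, -1], [0, 0, 1.6]], [85, [-14.5, 0, -0.5], [0, 0, 0.8]]]'

```text
clock: 5.15
eef_pos: [504.4, -326.9, 264.1]
tcp_rot: [-3.141, -0.0, 1.865]
contact_force: [0.1, 0.3, 0.3]
opening: 0.998
```

```bash
cat >> h.py <<'E'
def wray(uv,z,c):
    K=np.array(c["intrinsics"]);T=np.array(c["world_to_cam"]);R=T[:3,:3];o=-R.T@T[:3,3]
    v=np.array([(uv[0]-K[0,2])/K[0,0],(uv[1]-K[1,2])/K[1,1]]);r=np.hypot(*v)+1e-12
    d=R.T@np.array([*(v/r*np.sin(r)),np.cos(r)]); return (o+d*(z-o[2])/d[2])[:2]
def wlook(name,things,f):
    s=sense(); im=grab_frame("wrist"); c=get_calibration("wrist"); np.savez(f"pics/{name}.npz",K=c["intrinsics"],T=c["world_to_cam"])
    print(np.round(s["eef_pos"],1),np.round(np.degrees(s["tcp_rot"]),1),s["clock"])
    for t,z in things:
        print(t,[(round(x["conf"],2),np.round(toworld("wrist",x["centre"],c)).tolist()) for x in boxes_of("wrist",t)[:2]])
    cv2.imwrite(f"pics/{name}.png",im[f:] if f else im)
def cal_of(name):
    d=np.load(f"pics/{name}.npz"); return {"intrinsics":d["K"],"world_to_cam":d["T"]}
E
python3 - <<'E'
from h import *
wlook("w1",[("loaded_grip",0),("tray",0)],0)
E
```

```text
[ 504.4 -326.9  264.1] [-180.    -0.   106.8] 5.15
loaded_grip [(0.66, [510.0, -323.0, 51.0])]
tray [(0.56, [517.0, -299.0, 6.0]), (0.28, [323.0, -169.0, 13.0])]
```

View pics/w1.png

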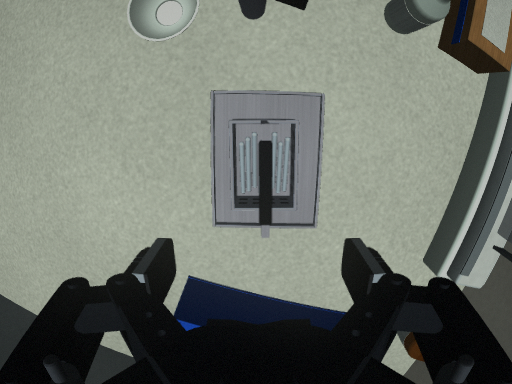

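The tool is almost aligned with the loaded basket: sleeve at u=265, v 141–224, and the tray's outline is upright in the picture.

```bash
python3 - <<'E'
from h import *
c=cal_of("w1")
a,b=wray((265,141),145,c),wray((265.3,224),145,c); d=a-b
print("sleeve",a,b,(a+b)/2,np.hypot(*d),np.degrees(np.arctan2(d[1],d[0])))
t=np.array([wray(p,16,c) for p in [(211,91),(324,93),(317,227),(216,226)]]);print(np.round(t),t.mean(0))
m=(t[0]+t[1]-t[2]-t[3]);n=t[1]-t[0]+t[2]-t[3];print(np.degrees(np.arctan2(m[1],m[0])),np.degrees(np.arctan2(n[1],n[0]))+90)
ctr=(a+b)/2
plan([*ctr,122],np.degrees(np.arctan2(d[1],d[0])),8,85)
E
```

```text
sleeve [ 498.45650864 -285.70938256] [ 521.92666421 -360.64494403] [ 510.19158643 -323.1771633 ] 78.52506972859806 107.39079130691982
[[ 419. -255.]
 [ 561. -213.]
 [ 614. -394.]
 [ 474. -434.]] [ 516.85764063 -323.9687209 ]
106.76996178035782 106.13965371076098
from [ 504.4 -325.4  264.1] 106.9 d [   5.8    2.2 -142.1] 0.4
[[85, [0.0, 0.3, 7.9], [0, 0, -0.0]], [85, [0.1, 0.7, 15.8], [0, 0, -0.1]], [85, [0.0, 1.1, 23.7], [0, 0, -0.0]], [85, [0.1, 1.0, 23.6], [0, 0, -0.1]], [85, [0.1, 1.0, 23.7], [0, 0, -0.1]], [85, [0.0, 1.0, 23.7], [0, 0, -0.1]], [85, [0.1, 0.7, 15.8], [0, 0, -0.0]], [85, [0.0, 0.4, 7.9], [0, 0, -0.0]]]
```

servo_tool --rows '[[85, [0, 1, 8], [0, 0, -0.4]], [85, [0, 2, 16], [0, 0, 0]], [85, [0.4, 3.2, 24], [0, 0, 0]], [85, [0, 0, 24], [0, 0, 0]], [85, [0, 0, 24], [0, 0, 0]], [85, [0, 0, 24], [0, 0, 0]], [85, [0, 0, 16], [0, 0, 0]], [85, [0, 0, 8], [0, 0, 0]]]'

```text
clock: 6.3
eef_pos: [510.4, -322.7, 119.0]
tcp_rot: [-3.141, -0.001, 1.874]
contact_force: [-0.5, 0.4, 0.0]
opening: 0.998
```

servo_tool --rows '[[5, [0, 0, 0], [0, 0, 0]], [5, [0, 0, 0], [0, 0, 0]], [5, [0, 0, 0], [0, 0, 0]], [5, [0, 0, 0], [0, 0, 0]], [5, [0, 0, 0], [0, 0, 0]], [5, [0, 0, 0], [0, 0, 0]], [5, [0, 0, 0], [0, 0, 0]], [5, [0, 0, 0], [0, 0, 0]]]' --force 80

```text
clock: 7.3
eef_pos: [510.8, -323.7, 120.9]
tcp_rot: [3.142, 0.001, 1.874]
contact_force: [-3.0, -1.1, 6.4]
opening: 0.128
```

servo_tool --rows '[[5, [0, 0, -5], [0, 0, 0]], [5, [0, 0, -10], [0, 0, 0]], [5, [0, 0, -10], [0, 0, 0]], [5, [0, 0, -5], [0, 0, 0]]]'

```text
clock: 7.8
eef_pos: [511.2, -323.5, 151.3]
tcp_rot: [3.141, 0.001, 1.874]
contact_force: [0.2, -0.6, -3.8]
opening: 0.125
```

```bash
python3 - <<'E'
from h import *
grab_frame("side"); cal=get_calibration("side")
for c in ["side","top"]:
    im=grab_frame(c);cal=get_calibration(c)
    for t in ["pad","cup","slim_bottle"]:
        print(c,t,[(round(x["conf"],2),np.round(toworld(c,x["centre"],cal)).tolist()) for x in boxes_of(c,t)[:2]])
    cv2.imwrite(f"pics/{c}1.png",im)
plan([440,-15,310],92.5,20,5)
E
```

```text
side pad [(0.95, [421.0, -17.0, 5.0]), (0.2, [507.0, -335.0, 71.0])]
side cup [(0.69, [435.0, -138.0, 78.0]), (0.59, [512.0, 263.0, 70.0])]
side slim_bottle [(0.61, [464.0, 115.0, 57.0])]
top pad []
top cup [(0.8, [443.0, -131.0, 71.0])]
top slim_bottle [(0.78, [460.0, 123.0, 85.0])]
from [ 510.6 -323.2  150. ] 107.4 d [-70.6 308.2 160. ] -14.9
[[5, [5.8, 0.5, -3.0], [0, 0, 0.3]], [5, [11.7, 0.8, -5.9], [0, 0, 0.5]], [5, [17.6, 1.1, -8.9], [0, 0, 0.9]], [5, [17.5, 0.9, -8.9], [0, 0, 0.8]], [5, [17.6, 0.6, -8.9], [0, 0, 0.8]], [5, [17.5, 0.3, -8.9], [0, 0, 0.8]], [5, [17.6, 0.1, -8.8], [0, 0, 0.9]], [5, [17.6, -0.1, -8.9], [0, 0, 0.8]]]
[[5, [17.5, -0.4, -8.9], [0, 0, 0.8]], [5, [17.6, -0.7, -8.9], [0, 0, 0.8]], [5, [17.5, -0.9, -8.9], [0, 0, 0.9]], [5, [17.6, -1.2, -8.9], [0, 0, 0.8]], [5, [17.5, -1.4, -8.9], [0, 0, 0.8]], [5, [17.5, -1.6, -8.9], [0, 0, 0.8]], [5, [17.4, -1.9, -8.9], [0, 0, 0.9]], [5, [17.5, -2.2, -8.9], [0, 0, 0.8]]]
[[5, [17.4, -2.5, -8.9], [0, 0, 0.8]], [5, [17.3, -2.6, -8.9], [0, 0, 0.8]], [5, [11.6, -2.0, -5.9], [0, 0, 0.6]], [5, [5.7, -1.0, -2.9], [0, 0, 0.3]]]
```

View pics/side1.png

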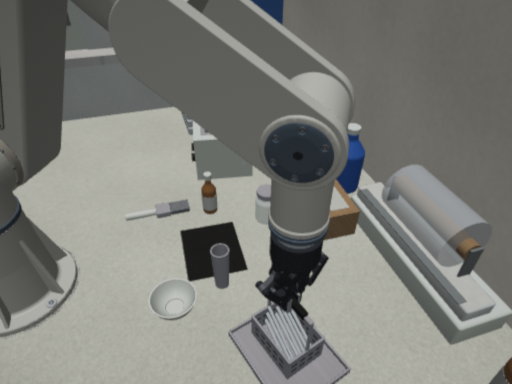

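The basket is gripped and lifted level, with a reading of about 3.8 N. I'll go straight up first, then across.

servo_tool --rows '[[5, [0, 0, -10], [0, 0, 0]], [5, [0, 0, -20], [0, 0, 0]], [5, [0, 0, -25], [0, 0, 0]], [5, [0, 0, -25], [0, 0, 0]], [5, [0, 0, -20], [0, 0, 0]], [5, [0, 0, -10], [0, 0, 0]], [5, [6, 0.5, -5], [0, 0, 0.3]], [5, [12, 0.8, -5], [0, 0, 0.5]]]'

```text
clock: 9.25
eef_pos: [506.2, -305.1, 269.8]
tcp_rot: [-3.141, -0.001, 1.859]
contact_force: [-0.6, 0.3, -4.6]
opening: 0.123
```

servo_tool --rows '[[5, [17.6, 1.1, 0], [0, 0, 0.9]], [5, [18, 0.9, 0], [0, 0, 0.8]], [5, [20, 0.6, 0], [0, 0, 0.8]], [5, [20, 0.3, 0], [0, 0, 0.8]], [5, [20, 0.1, 0], [0, 0, 0.9]], [5, [20, 0, 0], [0, 0, 0.8]], [5, [20, -0.4, 0], [0, 0, 0.8]], [5, [20, -0.7, 0], [0, 0, 0.8]]]'

```text
clock: 10.25
eef_pos: [471.2, -152.3, 270.0]
tcp_rot: [-3.141, -0.0, 1.744]
contact_force: [-0.4, 0.9, -4.6]
opening: 0.122
```

```bash
python3 - <<'E'
from h import *
plan([438,-17,268],92.5,8,5)
E
```

```text
from [ 471.2 -152.3  270. ] 99.9 d [-33.2 135.3  -2. ] -7.4
[[5, [7.7, -0.5, 0.1], [0, 0, 0.4]], [5, [15.5, -1.2, 0.2], [0, 0, 0.8]], [5, [23.1, -2.0, 0.4], [0, 0, 1.3]], [5, [23.1, -2.6, 0.3], [0, 0, 1.2]], [5, [23.0, -3.0, 0.3], [0, 0, 1.3]], [5, [23.0, -3.6, 0.4], [0, 0, 1.2]], [5, [15.2, -2.7, 0.2], [0, 0, 0.8]], [5, [7.6, -1.5, 0.1], [0, 0, 0.4]]]
```

servo_tool --rows '[[5, [7.7, -0.5, 0], [0, 0, 0.4]], [5, [15.5, -1, 0], [0, 0, 0.8]], [5, [23, -2, 0], [0, 0, 1.3]], [5, [23, -2.6, 0], [0, 0, 1.2]], [5, [23, -3, 0], [0, 0, 1.3]], [5, [23, -3.6, 0], [0, 0, 1.2]], [5, [15, -2.7, 2], [0, 0, 0.8]], [5, [7.6, -1.5, 6], [0, 0, 0.4]]]'

```text
clock: 11.25
eef_pos: [438.9, -18.4, 262.3]
tcp_rot: [3.141, 0.0, 1.616]
contact_force: [0.8, 0.8, -4.2]
opening: 0.128
```

servo_tool --rows '[[5, [0, 0, 12], [0, 0, 0]], [5, [0, 0, 24], [0, 0, 0]], [5, [0, 0, 24], [0, 0, 0]], [5, [0, 0, 24], [0, 0, 0]], [5, [0, 0, 20], [0, 0, 0]], [5, [0, 0, 15], [0, 0, 0]], [5, [0, 0, 8], [0, 0, 0]], [5, [0, 0, 4], [0, 0, 0]]]'

```text
clock: 12.25
eef_pos: [439.1, -19.2, 131.0]
tcp_rot: [-3.141, 0.0, 1.616]
contact_force: [-0.5, 0.1, -4.1]
opening: 0.124
```

```bash
python3 - <<'E'
from h import *
s=sense();print(s["eef_pos"],s["contact_force"],s["clock"])
E
```

```text
[439.0904087  -19.24746513 130.9917824 ] [-0.54934545  0.09509032 -4.13880715] 12.25
```

servo_tool --rows '[[5, [0, 0, 3], [0, 0, 0]], [5, [0, 0, 3], [0, 0, 0]], [5, [0, 0, 2], [0, 0, 0]], [5, [0, 0, 1], [0, 0, 0]], [5, [0, 0, 1], [0, 0, 0]], [5, [0, 0, 0.5], [0, 0, 0]]]'

```text
clock: 13.0
eef_pos: [439.0, -19.0, 120.8]
tcp_rot: [3.142, -0.0, 1.616]
contact_force: [-2.8, 1.2, 3.2]
opening: 0.126
```

servo_tool --rows '[[40, [0, 0, 0], [0, 0, 0]], [85, [0, 0, 0], [0, 0, 0]], [85, [0, 0, 0], [0, 0, 0]], [85, [0, 0, 0], [0, 0, 0]], [85, [0, 0, 0], [0, 0, 0]]]'

```text
clock: 13.62
eef_pos: [439.0, -19.1, 120.8]
tcp_rot: [3.142, -0.0, 1.616]
contact_force: [0.6, 0.6, -0.7]
opening: 0.995
```

servo_tool --rows '[[85, [0, 0, -8], [0, 0, 0]], [85, [0, 0, -16], [0, 0, 0]], [85, [0, 0, -25], [0, 0, 0]], [85, [0, 0, -30], [0, 0, 0]], [85, [0, 0, -40], [0, 0, 0]], [85, [0, 0, -40], [0, 0, 0]], [85, [0, 0, -25], [0, 0, 0]], [85, [0, 0, -12], [0, 0, 0]]]'

```text
clock: 14.62
eef_pos: [439.4, -19.1, 318.6]
tcp_rot: [3.139, 0.0, 1.616]
contact_force: [0.2, -0.4, -0.4]
opening: 0.993
```

```bash
python3 - <<'E'
from h import *
wlook("w2",[("loaded_grip",0),("pad",0)],0)
plan([550,350,315],82,12,85)
E
```

```text
[439.4 -19.1 318.6] [179.9   0.   92.6] 14.625
loaded_grip [(0.82, [438.0, -22.0, 50.0])]
pad [(0.7, [428.0, 12.0, 5.0])]
from [438.9 -19.1 316.7] 92.6 d [111.1 369.1  -1.7] -10.6
[[85, [12.1, 4.3, 0.1], [0, 0, 0.4]], [85, [24.3, 8.3, 0.1], [0, 0, 0.7]], [85, [36.6, 12.0, 0.1], [0, 0, 1.0]], [85, [36.9, 11.5, 0.2], [0, 0, 1.1]], [85, [37.0, 10.7, 0.2], [0, 0, 1.0]], [85, [37.2, 10.0, 0.1], [0, 0, 1.1]], [85, [37.4, 9.4, 0.2], [0, 0, 1.0]], [85, [37.5, 8.7, 0.2], [0, 0, 1.1]]]
[[85, [37.7, 7.9, 0.1], [0, 0, 1.1]], [85, [37.9, 7.3, 0.2], [0, 0, 1.0]], [85, [25.3, 4.4, 0.1], [0, 0, 0.7]], [85, [12.7, 2.0, 0.1], [0, 0, 0.4]]]
```

View pics/w2.png

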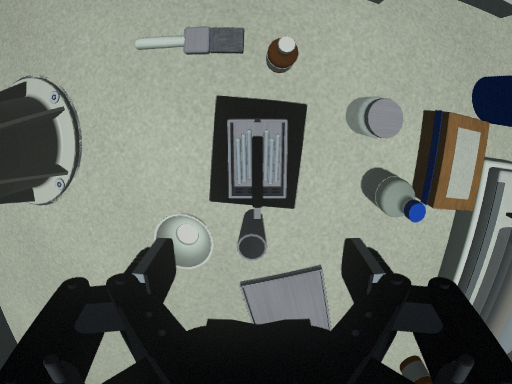

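The loaded basket stands upright on the pad: sleeve at u≈258, v 137–205, with the cup and slim bottle clear of it. Now to the finished basket.

servo_tool --rows '[[85, [12, 4.3, 0], [0, 0, 0.4]], [85, [24.3, 8.3, 0], [0, 0, 0.7]], [85, [36.6, 12, 0], [0, 0, 1.0]], [85, [37, 11.5, 0], [0, 0, 1.1]], [85, [37, 10.7, 0], [0, 0, 1.0]], [85, [37, 10, 0], [0, 0, 1.1]], [85, [37.4, 9.4, 0], [0, 0, 1.0]], [85, [37.5, 8.7, 0], [0, 0, 1.1]]]'

```text
clock: 15.78
eef_pos: [516.4, 241.1, 315.3]
tcp_rot: [-3.14, 0.001, 1.486]
contact_force: [0.2, -0.2, 0.4]
opening: 0.994
```

servo_tool --rows '[[85, [37.7, 8, 0], [0, 0, 1.1]], [85, [38, 7.3, 0], [0, 0, 1.0]], [85, [25.3, 4.4, 0], [0, 0, 0.7]], [85, [12.7, 2.0, 0], [0, 0, 0.4]]]'

```text
clock: 16.27
eef_pos: [549.6, 351.6, 315.0]
tcp_rot: [-3.14, 0.001, 1.431]
contact_force: [-0.7, 0.1, -0.0]
opening: 0.996
```

```bash
python3 - <<'E'
from h import *
wlook("w3",[("finished_grip",0),("cleaner",0)],0)
im=cv2.imread("pics/w3.png"); cv2.imwrite("pics/w3b.png",cv2.resize(im[40:300,130:400],None,fx=2.3,fy=2.3,interpolation=2))
E
```

```text
[549.6 351.6 315. ] [-1.799e+02  1.000e-01  8.200e+01] 16.275
finished_grip [(0.56, [559.0, 364.0, 63.0]), (0.42, [558.0, 381.0, 140.0])]
cleaner [(0.91, [559.0, 373.0, 137.0])]
```

View pics/w3b.png

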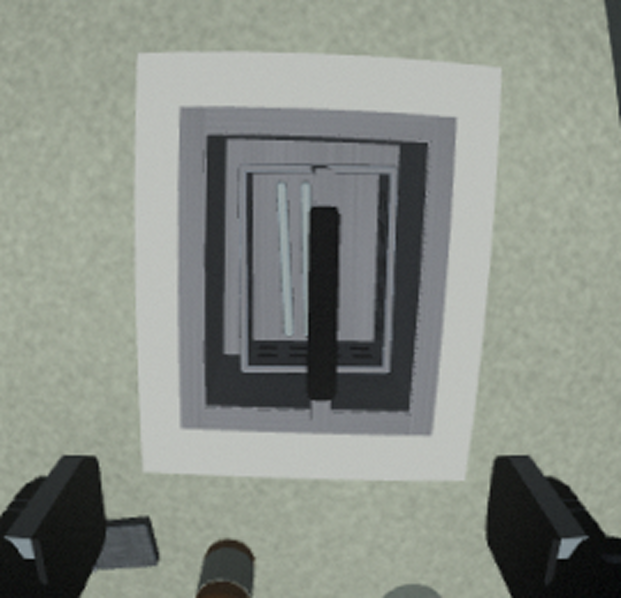

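```bash
python3 - <<'E'
from h import *
c=cal_of("w3"); P=lambda p:(130+(p[0]+.5)/2.3-.5,40+(p[1]+.5)/2.3-.5)
a,b=wray(P((323,207)),191,c),wray(P((321.5,399)),191,c); d=a-b; ctr=(a+b)/2; yw=np.degrees(np.arctan2(d[1],d[0]))
print("sleeve",ctr,np.hypot(*d),yw)
for q in [[(137,53),(501,68),(466,480),(143,471)],[(179,107),(456,118),(431,435),(180,427)],[(205,135),(428,143),(411,411),(206,406)]]:
    t=np.array([wray(P(p),140,c) for p in q]); m=(t[0]+t[1]-t[2]-t[3])/2;n=(t[1]-t[0]+t[2]-t[3])/2
    print("quad",t.mean(0),np.hypot(*m),np.hypot(*n),np.degrees(np.arctan2(m[1],m[0])),np.degrees(np.arctan2(n[1],n[0]))+90)
plan([*ctr,167],yw,8,85)
E
```

```text
sleeve [561.68671441 362.84796099] 79.05679609735819 82.10164069866269
quad [559.62622169 365.94874211] 209.6322857155929 170.35542501565456 80.29660347864797 80.13001655165363
quad [559.20736597 365.90985242] 157.45734576003383 128.20347744080607 80.15075707428156 80.04762013185707
quad [559.53421046 365.58080187] 131.9837998156257 102.98467955592122 80.62419812394266 80.37877175371023
from [549.7 350.  315.8] 82.0 d [  12.    12.9 -148.8] 0.1
[[85, [0.8, 0.6, 8.3], [0, 0, -0.0]], [85, [1.6, 1.1, 16.5], [0, 0, -0.0]], [85, [2.4, 1.7, 24.8], [0, 0, -0.0]], [85, [2.4, 1.6, 24.8], [0, 0, -0.0]], [85, [2.4, 1.7, 24.8], [0, 0, -0.1]], [85, [2.4, 1.7, 24.8], [0, 0, 0.0]], [85, [1.6, 1.1, 16.5], [0, 0, 0.0]], [85, [0.8, 0.6, 8.3], [0, 0, 0.0]]]
```

servo_tool --rows '[[85, [2, 1.5, 8], [0, 0, 0]], [85, [4, 3, 16], [0, 0, 0]], [85, [5, 3.5, 25], [0, 0, 0]], [85, [3.4, 2.1, 25], [0, 0, 0]], [85, [0, 0, 25], [0, 0, 0]], [85, [0, 0, 25], [0, 0, 0]], [85, [0, 0, 17], [0, 0, 0]], [85, [0, 0, 8], [0, 0, 0]]]'

```text
clock: 17.42
eef_pos: [561.8, 362.2, 166.3]
tcp_rot: [-3.14, 0.001, 1.43]
contact_force: [-0.7, 0.3, 0.1]
opening: 0.992
```

servo_tool --rows '[[5, [0, 0, 0], [0, 0, 0]], [5, [0, 0, 0], [0, 0, 0]], [5, [0, 0, 0], [0, 0, 0]], [5, [0, 0, 0], [0, 0, 0]], [5, [0, 0, 0], [0, 0, 0]], [5, [0, 0, 0], [0, 0, 0]], [5, [0, 0, 0], [0, 0, 0]]]'

```text
clock: 18.3
eef_pos: [562.3, 363.0, 168.5]
tcp_rot: [3.141, -0.001, 1.431]
contact_force: [-2.0, -0.1, 4.7]
opening: 0.123
```

servo_tool --rows '[[5, [0, 0, -5], [0, 0, 0]], [5, [0, 0, -10], [0, 0, 0]], [5, [0, 0, -15], [0, 0, 0]], [5, [0, 0, -20], [0, 0, 0]], [5, [0, 0, -20], [0, 0, 0]], [5, [0, 0, -20], [0, 0, 0]], [5, [0, 0, -20], [0, 0, 0]], [5, [0, 0, -20], [0, 0, 0]]]'

```text
clock: 19.3
eef_pos: [562.2, 362.8, 299.3]
tcp_rot: [3.141, -0.0, 1.431]
contact_force: [-0.0, 0.4, -2.6]
opening: 0.122
```

servo_tool --rows '[[5, [0, 0, -20], [0, 0, 0]], [5, [0, 0, -10], [0, 0, 0]], [5, [0, 0, -5], [0, 0, 0]]]'

```text
clock: 19.68
eef_pos: [562.3, 362.7, 333.3]
tcp_rot: [3.141, -0.0, 1.431]
contact_force: [-0.5, 0.1, -2.8]
opening: 0.119
```

```bash
python3 - <<'E'
from h import *
im=grab_frame("side");cv2.imwrite("pics/side2.png",im)
print(sense()["contact_force"],sense()["eef_pos"])
plan([517,-324,325],106.5,26,5)
E
```

```text
[ 0.55106516 -0.03524144 -3.08003058] [562.30442851 362.77811851 333.53130919]
from [562.3 362.8 333.5] 82.0 d [ -45.3 -686.8   -8.5] 24.5
[[5, [-9.5, 0.7, 0.1], [0, 0, -0.3]], [5, [-19.1, 1.3, 0.3], [0, 0, -0.7]], [5, [-28.6, 1.7, 0.3], [0, 0, -1.0]], [5, [-28.7, 1.1, 0.4], [0, 0, -1.1]], [5, [-28.7, 0.6, 0.3], [0, 0, -1.0]], [5, [-28.6, 0.0, 0.4], [0, 0, -1.0]], [5, [-28.7, -0.4, 0.3], [0, 0, -1.0]], [5, [-28.7, -0.9, 0.4], [0, 0, -1.1]]]
[[5, [-28.6, -1.5, 0.3], [0, 0, -1.0]], [5, [-28.6, -2.0, 0.4], [0, 0, -1.0]], [5, [-28.6, -2.4, 0.4], [0, 0, -1.0]], [5, [-28.5, -3.0, 0.3], [0, 0, -1.0]], [5, [-28.5, -3.5, 0.4], [0, 0, -1.1]], [5, [-28.4, -4.0, 0.3], [0, 0, -1.0]], [5, [-28.3, -4.5, 0.4], [0, 0, -1.0]], [5, [-28.2, -5.0, 0.3], [0, 0, -1.0]]]
[[5, [-28.2, -5.5, 0.4], [0, 0, -1.1]], [5, [-28.0, -6.0, 0.3], [0, 0, -1.0]], [5, [-28.0, -6.5, 0.4], [0, 0, -1.0]], [5, [-27.8, -7.1, 0.4], [0, 0, -1.0]], [5, [-27.6, -7.4, 0.3], [0, 0, -1.0]], [5, [-27.6, -8.0, 0.4], [0, 0, -1.1]], [5, [-27.4, -8.5, 0.3], [0, 0, -1.0]], [5, [-27.2, -9.0, 0.4], [0, 0, -1.0]]]
[[5, [-18.1, -6.3, 0.2], [0, 0, -0.7]], [5, [-9.0, -3.3, 0.1], [0, 0, -0.3]]]
```

View pics/side2.png

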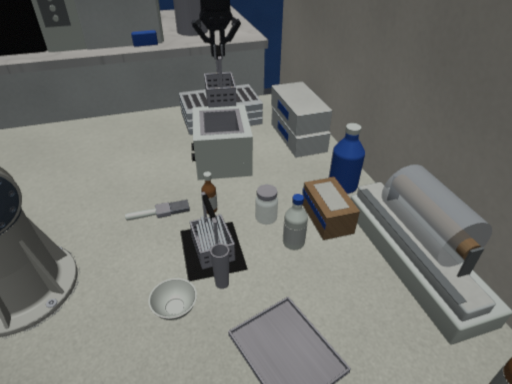

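The finished basket hangs level above the empty tank, and the loaded one stands upright on the pad. Now across to the tray.

servo_tool --rows '[[5, [-9.5, 0.7, 0.1], [0, 0, -0.3]], [5, [-19, 1.3, 0.3], [0, 0, -0.7]], [5, [-28.5, 1.7, 0.3], [0, 0, -1.0]], [5, [-28.7, 1.1, 0.4], [0, 0, -1.1]], [5, [-28.7, 0.6, 0.3], [0, 0, -1.0]], [5, [-28.6, 0, 0.4], [0, 0, -1.0]], [5, [-28.7, -0.4, 0.3], [0, 0, -1.0]], [5, [-28.7, -0.9, 0.4], [0, 0, -1.1]]]'

```text
clock: 20.72
eef_pos: [548.2, 160.3, 329.8]
tcp_rot: [-3.141, 0.001, 1.557]
contact_force: [0.8, 0.1, -3.4]
opening: 0.122
```

servo_tool --rows '[[5, [-28.6, -1.5, 0.3], [0, 0, -1.0]], [5, [-28.6, -2.0, 0.4], [0, 0, -1.0]], [5, [-28.6, -2.4, 0.4], [0, 0, -1.0]], [5, [-28.5, -3.0, 0.3], [0, 0, -1.0]], [5, [-28.5, -3.5, 0.4], [0, 0, -1.1]], [5, [-28.4, -4.0, 0.3], [0, 0, -1.0]], [5, [-28.3, -4.5, 0.4], [0, 0, -1.0]], [5, [-28.2, -5.0, 0.3], [0, 0, -1.0]]]'

```text
clock: 21.72
eef_pos: [532.6, -68.1, 327.1]
tcp_rot: [-3.141, 0.0, 1.698]
contact_force: [-0.1, -0.1, -2.1]
opening: 0.125
```

servo_tool --rows '[[5, [-28.2, -5.5, 0.4], [0, 0, -1.1]], [5, [-28.0, -6.0, 0.3], [0, 0, -1.0]], [5, [-28.0, -6.5, 0.4], [0, 0, -1.0]], [5, [-27.8, -7.1, 0.4], [0, 0, -1.0]], [5, [-27.6, -7.4, 0.3], [0, 0, -1.0]], [5, [-27.6, -8.0, 0.4], [0, 0, -1.1]], [5, [-27.4, -8.5, 0.3], [0, 0, -1.0]], [5, [-27.2, -9.0, 0.4], [0, 0, -1.0]]]'

```text
clock: 22.72
eef_pos: [517.2, -296.7, 324.2]
tcp_rot: [-3.141, -0.0, 1.841]
contact_force: [0.7, 0.1, -3.5]
opening: 0.123
```

servo_tool --rows '[[5, [-18, -6.3, 5], [0, 0, -0.7]], [5, [-9.0, -3.3, 10], [0, 0, -0.3]], [5, [0, 0, 20], [0, 0, 0]]]'

```text
clock: 23.1
eef_pos: [516.3, -324.7, 289.2]
tcp_rot: [3.141, 0.001, 1.857]
contact_force: [-0.8, 0.9, -3.6]
opening: 0.122
```

```bash
python3 - <<'E'
from h import *
plan([517,-324,135],106.5,11,5)
E
```

```text
from [ 516.3 -324.7  289.2] 106.4 d [   0.7    0.7 -154.2] 0.1
[[5, [0.0, 0.0, 5.7], [0, 0, -0.0]], [5, [0.1, 0.1, 11.4], [0, 0, -0.0]], [5, [0.0, 0.1, 17.2], [0, 0, -0.0]], [5, [0.1, 0.1, 17.1], [0, 0, -0.0]], [5, [0.0, 0.1, 17.1], [0, 0, -0.0]], [5, [0.1, 0.1, 17.2], [0, 0, -0.0]], [5, [0.0, 0.1, 17.1], [0, 0, -0.1]], [5, [0.1, 0.1, 17.2], [0, 0, 0.0]]]
[[5, [0.0, 0.1, 17.1], [0, 0, 0.0]], [5, [0.1, 0.1, 11.4], [0, 0, 0.0]], [5, [-0.0, -0.0, 5.7], [0, 0, 0.0]]]
```

servo_tool --rows '[[5, [0, 0, 15], [0, 0, 0]], [5, [0, 0, 22], [0, 0, 0]], [5, [0, 0, 26], [0, 0, 0]], [5, [0, 0, 26], [0, 0, 0]], [5, [0, 0, 26], [0, 0, 0]], [5, [0, 0, 20], [0, 0, 0]], [5, [0, 0, 14], [0, 0, 0]], [5, [0, 0, 7], [0, 0, 0]]]'

```text
clock: 24.1
eef_pos: [516.6, -323.5, 132.8]
tcp_rot: [-3.141, -0.001, 1.859]
contact_force: [0.3, 0.3, -3.6]
opening: 0.121
```

servo_tool --rows '[[5, [0, 0, 1], [0, 0, 0]], [5, [0, 0, 1], [0, 0, 0]]]'

```text
clock: 24.35
eef_pos: [517.3, -324.1, 132.2]
tcp_rot: [3.141, 0.001, 1.858]
contact_force: [0.2, 0.5, -3.0]
opening: 0.122
```

servo_tool --rows '[[5, [0, 0, 3], [0, 0, 0]], [5, [0, 0, 3], [0, 0, 0]], [5, [0, 0, 2], [0, 0, 0]], [5, [0, 0, 1], [0, 0, 0]], [5, [0, 0, 1], [0, 0, 0]], [5, [0, 0, 0], [0, 0, 0]]]'

```text
clock: 25.1
eef_pos: [516.9, -323.8, 122.5]
tcp_rot: [3.142, 0.0, 1.858]
contact_force: [-4.2, 2.0, 5.9]
opening: 0.125
```

Contact (z force went from −3 to +6 N). Release, rise and check.

servo_tool --rows '[[40, [0, 0, 0], [0, 0, 0]], [85, [0, 0, 0], [0, 0, 0]], [85, [0, 0, 0], [0, 0, 0]], [85, [0, 0, 0], [0, 0, 0]], [85, [0, 0, 0], [0, 0, 0]]]'

```text
clock: 25.72
eef_pos: [516.9, -323.8, 121.5]
tcp_rot: [-3.142, -0.0, 1.858]
contact_force: [-0.3, -0.3, -0.2]
opening: 0.994
```

servo_tool --rows '[[85, [0, 0, -8], [0, 0, 0]], [85, [0, 0, -16], [0, 0, 0]], [85, [0, 0, -25], [0, 0, 0]], [85, [0, 0, -30], [0, 0, 0]], [85, [0, 0, -40], [0, 0, 0]], [85, [0, 0, -30], [0, 0, 0]], [85, [0, 0, -15], [0, 0, 0]], [85, [0, 0, -6], [0, 0, 0]]]'

```text
clock: 26.72
eef_pos: [517.0, -323.8, 292.6]
tcp_rot: [3.141, 0.001, 1.858]
contact_force: [0.6, -0.6, -0.2]
opening: 0.995
```

```bash
python3 - <<'E'
from h import *
wlook("w4",[("finished_grip",0)],0)
plan([439,-23,285],92.6,10,85)
E
```

```text
[ 517.  -323.8  292.6] [1.800e+02 1.000e-01 1.065e+02] 26.725
finished_grip [(0.97, [516.0, -329.0, 15.0])]
from [ 516.8 -323.8  291.5] 106.5 d [-77.8 300.8  -6.5] -13.9
[[85, [12.9, 0.4, 0.3], [0, 0, 0.6]], [85, [25.9, 0.7, 0.5], [0, 0, 1.1]], [85, [38.8, 0.1, 0.8], [0, 0, 1.8]], [85, [38.9, -1.0, 0.8], [0, 0, 1.7]], [85, [38.7, -2.2, 0.9], [0, 0, 1.7]], [85, [38.7, -3.3, 0.8], [0, 0, 1.8]], [85, [38.6, -4.6, 0.8], [0, 0, 1.7]], [85, [38.4, -5.7, 0.8], [0, 0, 1.7]]]
[[85, [25.5, -4.5, 0.6], [0, 0, 1.2]], [85, [12.7, -2.5, 0.2], [0, 0, 0.6]]]
```

View pics/w4.png

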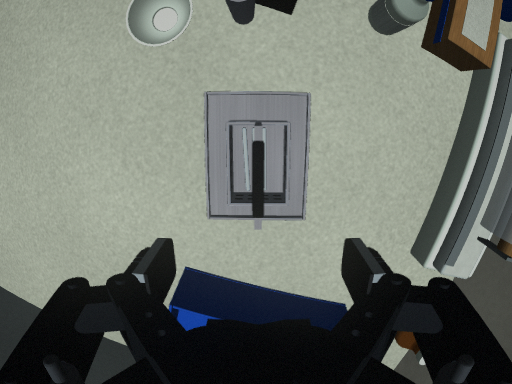

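The finished basket stands upright and centred in the tray, sleeve at u≈258, v 142–215. Back to the loaded basket at its release pose.

servo_tool --rows '[[85, [13, 0.4, 0], [0, 0, 0.6]], [85, [26, 0.7, 0], [0, 0, 1.1]], [85, [39, 0, 0], [0, 0, 1.8]], [85, [39, -1, 0], [0, 0, 1.7]], [85, [39, -2.2, 0], [0, 0, 1.7]], [85, [39, -3.3, 0], [0, 0, 1.8]], [85, [38.8, -4.6, 0], [0, 0, 1.7]], [85, [38.6, -5.7, 0], [0, 0, 1.7]]]'

```text
clock: 27.82
eef_pos: [446.9, -57.5, 290.6]
tcp_rot: [-3.14, -0.001, 1.646]
contact_force: [0.2, -0.9, -0.0]
opening: 0.995
```

servo_tool --rows '[[85, [25.5, -4.5, 0], [0, 0, 1.2]], [85, [12.7, -2.5, 0], [0, 0, 0.6]], [85, [0, 0, 0], [0, 0, 0]]]'

```text
clock: 28.2
eef_pos: [437.7, -20.6, 290.8]
tcp_rot: [-3.14, -0.0, 1.617]
contact_force: [0.5, -0.9, -0.1]
opening: 0.995
```

```bash
python3 - <<'E'
from h import *
s=sense(); im=grab_frame("wrist"); c=get_calibration("wrist"); print(s["eef_pos"],np.degrees(s["tcp_rot"]))
g=cv2.cvtColor(im,cv2.COLOR_BGR2GRAY); m=(g<45).astype(np.uint8); n,l,st,ce=cv2.connectedComponentsWithStats(m)
cv2.imwrite("pics/w5.png",im)
c2=cal_of("w2");a,b=wray((258,137),145,c2),wray((258.3,205),145,c2);d=a-b;print((a+b)/2,np.hypot(*d),np.degrees(np.arctan2(d[1],d[0])))
plan([439,-19,120.5],92.6,9,85)
E
```

```text
[437.74088162 -20.57159588 290.79751321] [-1.79915071e+02 -1.46085390e-02  9.26639517e+01]
[439.87201148 -16.83263169] 76.17376523694314 92.82895524164334
from [438.1 -21.2 291. ] 92.6 d [   0.9    2.2 -170.5] -0.0
[[85, [0.1, 0.0, 8.1], [0, 0, 0.0]], [85, [0.2, 0.1, 16.3], [0, 0, 0.0]], [85, [0.3, 0.2, 24.3], [0, 0, 0.0]], [85, [0.3, 0.1, 24.4], [0, 0, 0.0]], [85, [0.3, 0.2, 24.3], [0, 0, 0.0]], [85, [0.3, 0.1, 24.4], [0, 0, 0.0]], [85, [0.3, 0.1, 24.3], [0, 0, 0.0]], [85, [0.2, 0.1, 16.2], [0, 0, 0.0]]]
[[85, [0.1, 0.1, 8.2], [0, 0, 0.0]]]
```

View pics/w5.png

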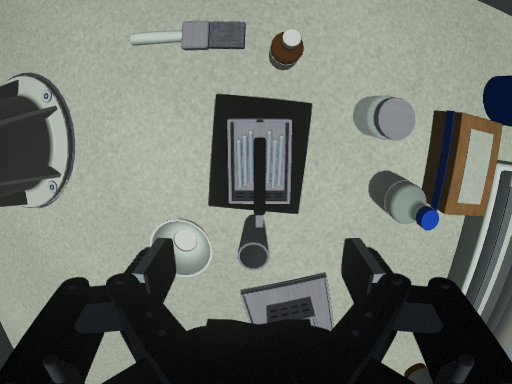

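The loaded basket is unmoved and lined up under the tool, sleeve at u≈260, v 138–213. Descend, grip and lift.

servo_tool --rows '[[85, [1, 0.5, 10], [0, 0, 0]], [85, [1.2, 0.5, 20], [0, 0, 0]], [85, [0, 0, 28], [0, 0, 0]], [85, [0, 0, 30], [0, 0, 0]], [85, [0, 0, 30], [0, 0, 0]], [85, [0, 0, 26], [0, 0, 0]], [85, [0, 0, 18], [0, 0, 0]], [85, [0, 0, 8.5], [0, 0, 0]]]'

```text
clock: 29.25
eef_pos: [438.7, -19.8, 119.5]
tcp_rot: [-3.139, -0.0, 1.615]
contact_force: [0.2, 0.4, 0.5]
opening: 0.995
```

servo_tool --rows '[[5, [0, 0, 0], [0, 0, 0]], [5, [0, 0, 0], [0, 0, 0]], [5, [0, 0, 0], [0, 0, 0]], [5, [0, 0, 0], [0, 0, 0]], [5, [0, 0, 0], [0, 0, 0]], [5, [0, 0, 0], [0, 0, 0]], [5, [0, 0, 0], [0, 0, 0]]]'

```text
clock: 30.12
eef_pos: [439.4, -19.4, 121.6]
tcp_rot: [-3.141, 0.0, 1.616]
contact_force: [-3.8, -0.2, 6.9]
opening: 0.123
```

servo_tool --rows '[[5, [0, 0, -5], [0, 0, 0]], [5, [0, 0, -12], [0, 0, 0]], [5, [0, 0, -22], [0, 0, 0]], [5, [0, 0, -30], [0, 0, 0]], [5, [0, 0, -38], [0, 0, 0]], [5, [0, 0, -38], [0, 0, 0]], [5, [0, 0, -38], [0, 0, 0]], [5, [0, 0, -22], [0, 0, 0]]]'

```text
clock: 31.12
eef_pos: [439.9, -19.3, 328.7]
tcp_rot: [3.139, 0.0, 1.616]
contact_force: [0.7, -0.4, -3.8]
opening: 0.126
```

```bash
python3 - <<'E'
from h import *
plan([559.5,365.5,335],80.3,20,5)
E
```

```text
from [439.9 -19.3 328.7] 92.6 d [119.6 384.8   6.3] -12.3
[[5, [7.0, 2.5, -0.1], [0, 0, 0.2]], [5, [14.1, 5.0, -0.2], [0, 0, 0.5]], [5, [21.1, 7.4, -0.4], [0, 0, 0.7]], [5, [21.3, 7.1, -0.3], [0, 0, 0.6]], [5, [21.3, 6.8, -0.4], [0, 0, 0.7]], [5, [21.4, 6.6, -0.3], [0, 0, 0.7]], [5, [21.4, 6.4, -0.4], [0, 0, 0.7]], [5, [21.6, 6.0, -0.3], [0, 0, 0.7]]]
[[5, [21.6, 5.8, -0.4], [0, 0, 0.7]], [5, [21.7, 5.6, -0.3], [0, 0, 0.6]], [5, [21.7, 5.3, -0.4], [0, 0, 0.7]], [5, [21.8, 5.0, -0.3], [0, 0, 0.7]], [5, [21.9, 4.8, -0.4], [0, 0, 0.7]], [5, [21.9, 4.5, -0.3], [0, 0, 0.7]], [5, [22.0, 4.3, -0.4], [0, 0, 0.6]], [5, [22.0, 4.0, -0.3], [0, 0, 0.7]]]
[[5, [22.1, 3.8, -0.4], [0, 0, 0.7]], [5, [22.1, 3.4, -0.3], [0, 0, 0.7]], [5, [14.8, 2.2, -0.2], [0, 0, 0.4]], [5, [7.4, 1.0, -0.2], [0, 0, 0.3]]]
```

servo_tool --rows '[[5, [7, 2.5, 0], [0, 0, 0.2]], [5, [14, 5, 0], [0, 0, 0.5]], [5, [21, 7.4, 0], [0, 0, 0.7]], [5, [21.3, 7.1, 0], [0, 0, 0.6]], [5, [21.3, 6.8, 0], [0, 0, 0.7]], [5, [21.4, 6.6, 0], [0, 0, 0.7]], [5, [21.4, 6.4, 0], [0, 0, 0.7]], [5, [21.6, 6, 0], [0, 0, 0.7]]]'

```text
clock: 32.12
eef_pos: [485.5, 131.1, 324.5]
tcp_rot: [-3.139, 0.001, 1.532]
contact_force: [0.1, -0.4, -3.4]
opening: 0.124
```

servo_tool --rows '[[5, [21.6, 5.8, 0], [0, 0, 0.7]], [5, [21.7, 5.6, 0], [0, 0, 0.6]], [5, [21.7, 5.3, 0], [0, 0, 0.7]], [5, [21.8, 5, 0], [0, 0, 0.7]], [5, [21.9, 4.8, 0], [0, 0, 0.7]], [5, [21.9, 4.5, 0], [0, 0, 0.7]], [5, [22, 4.3, 0], [0, 0, 0.6]], [5, [22, 4, 0], [0, 0, 0.7]]]'

```text
clock: 33.12
eef_pos: [538.6, 302.0, 324.1]
tcp_rot: [-3.139, 0.001, 1.437]
contact_force: [-0.0, -0.3, -3.8]
opening: 0.12
```

servo_tool --rows '[[5, [22, 3.8, 0], [0, 0, 0.7]], [5, [22, 3.4, 0], [0, 0, 0.7]], [5, [14.8, 2.2, 0], [0, 0, 0.4]], [5, [7.4, 1, 0], [0, 0, 0.3]], [5, [0, 0, 0], [0, 0, 0]]]'

```text
clock: 33.75
eef_pos: [559.2, 365.2, 325.7]
tcp_rot: [-3.141, 0.001, 1.401]
contact_force: [0.2, -1.5, -4.4]
opening: 0.122
```

```bash
python3 - <<'E'
from h import *
wlook("w6",[],0)
plan([559.5,365.5,280],80.3,7,5)
E
```

```text
[559.2 365.2 325.7] [-180.     0.    80.3] 33.75
from [559.1 364.7 325.8] 80.3 d [  0.4   0.8 -45.8] 0.0
[[5, [0.1, 0.0, 3.1], [0, 0, -0.0]], [5, [0.1, 0.1, 6.1], [0, 0, -0.0]], [5, [0.1, 0.0, 9.1], [0, 0, -0.0]], [5, [0.2, 0.1, 9.2], [0, 0, -0.0]], [5, [0.2, 0.0, 9.2], [0, 0, -0.0]], [5, [0.1, 0.0, 6.1], [0, 0, -0.0]], [5, [0.0, 0.1, 3.0], [0, 0, -0.0]]]
```

View pics/w6.png

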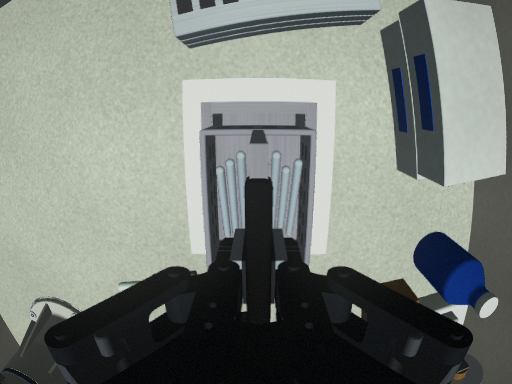

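The basket hangs square over the tank: rim edge at v=130, u 200–317, against the cleaner's white top at u 183–335. I'll lower it to 20 mm and work out how far its centre is from the tool.

servo_tool --rows '[[5, [0.5, 0, 3], [0, 0, 0]], [5, [0.4, 0.2, 7], [0, 0, 0]], [5, [0, 0, 10], [0, 0, 0]], [5, [0, 0, 10], [0, 0, 0]], [5, [0, 0, 9], [0, 0, 0]], [5, [0, 0, 5], [0, 0, 0]], [5, [0, 0, 2], [0, 0, 0]], [5, [0, 0, 0], [0, 0, 0]]]'

```text
clock: 34.8
eef_pos: [559.7, 366.0, 280.2]
tcp_rot: [3.141, -0.0, 1.401]
contact_force: [-0.1, -0.2, -4.2]
opening: 0.122
```

```bash
python3 - <<'E'
from h import *
c=cal_of("w6"); a=math.radians(80.3); ex=np.array([math.cos(a),math.sin(a)]); ey=np.array([math.sin(a),-math.cos(a)])
tcp=np.array([559.2,365.2])
for n,uv,z in [("rim far L",(200,131),263),("rim far R",(317,131),263),("sleeve end",(258.5,179),350)]:
    p=wray(uv,z,c)-tcp; print(n,p@ex,p@ey)
s=sense(); print(s["eef_pos"],np.degrees(s["tcp_rot"]),s["contact_force"],s["clock"],s["opening"])
for k in ["top","side"]:
    im=grab_frame(k); cv2.imwrite(f"pics/{k}9.png",im)
a=cv2.imread("pics/side9.png"); cv2.imwrite("pics/fin.png",a)
E
```

```text
rim far L 55.22170230494892 -41.06710116553601
rim far R 55.21632460661172 40.53949747409193
sleeve end 41.62678059702954 -0.39723987723937054
[559.69337724 365.97815558 280.17751464] [ 1.79992056e+02 -6.93041697e-03  8.02738195e+01] [-0.05963682 -0.20362778 -4.17427611] 34.8 0.12237578047420054
```

The numbers agree: the basket is centred on the tool to within about 1 mm, and its underside is about 22 mm above the rim. Handing in.

```bash
python3 -c "
from rig import *
s=sense();print(s['eef_pos'],s['qvel'],s['contact_force']);print(sign_off())"
```

```text
[559.7850933  366.05956246 280.48094933] [-0.00075633 -0.00062217 -0.00051728  0.0005319   0.00105889 -0.00058548] [ 0.18610436 -0.5444017  -4.55432868]
the job is handed in; nothing more can be done
None
```

I swapped the two baskets and handed the job in at about 35 s on the robot's clock. `sign_off` gives no verdict.

- **Finished basket:** it stands upright, centred and released on the drain tray. The wrist picture taken after I let go confirmed this.
- **Loaded basket:** I set it aside on the pad, picked it up again, and it is now held at 80 N over the tank.
    - **Position:** by my estimate it is within about 1 mm of the mouth's centre and 0.1° of its direction. The underside is about 22 mm above the rim.
    - **State:** joint speeds are near zero, and the wrist force (about 4.5 N) suggests it carries only the basket's weight.
- **Bystanders:** the cup, slim bottle, bowl, jar, bottle, brush and pouch box looked undisturbed in the later pictures.

**Failed check:** I took a last side picture after lowering the loaded basket, but I had used up the 12 views. The final pose is therefore confirmed only by arm readings and the wrist picture taken 45 mm higher up. The networks also mislabelled several things early on. For the grasps and the tank alignment I measured the outlines in the pictures myself, and their known sizes agreed to 1–4 mm.

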